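# Load the row of splitter modules into the frame, counted from its yellow end

## Task

Move the four splitter modules from the cradles of the carrier into the bays of the black frame, keeping their order: the module now at the left end of the row, left as seen from the robot's base, goes into the bay next to the yellow marker, the next one into the bay after that, and so on. Set each down gently so that it stands upright on the floor of its bay, do not tip any over, and leave the pliers, the cleaver and the wipes box where they are.

Things in the scene. Friction and masses are not known exactly. Their poses are not given: they have to be found in the camera images.
- module_blue: blue plastic splitter module, an upright block 56 mm (its x) by 20 mm (its y, the thickness to grip across) by 60 mm tall, with pale side labels and four small black ports on top; about 0.09 kg, loose. Origin: centre of its underside, z up. It starts standing in the cradle with blue strips, on the cradle's floor, roughly in line with it.
- module_orange: orange plastic splitter module, an upright block 56 mm (its x) by 20 mm (its y, the thickness to grip across) by 60 mm tall, with pale side labels and four small black ports on top; about 0.09 kg, loose. Origin: centre of its underside, z up. It starts standing in the cradle with orange strips, on the cradle's floor, roughly in line with it.
- module_green: green plastic splitter module, an upright block 56 mm (its x) by 20 mm (its y, the thickness to grip across) by 60 mm tall, with pale side labels and four small black ports on top; about 0.09 kg, loose. Origin: centre of its underside, z up. It starts standing in the cradle with green strips, on the cradle's floor, roughly in line with it.
- module_white: white plastic splitter module, an upright block 56 mm (its x) by 20 mm (its y, the thickness to grip across) by 60 mm tall, with pale side labels and four small black ports on top; about 0.09 kg, loose. Origin: centre of its underside, z up. It starts standing in the cradle with white strips, on the cradle's floor, roughly in line with it.
- cradle_blue: grey cradle with a strip in blue on each short end, start place of the blue module: one of four fixed cradles in a row along y, 70 mm apart, on an aluminium plate. Origin: centre of its underside, 5 mm above the table. Inside 76 (x) by 36 mm (y), floor 5 mm and rim 19 mm above the origin. y points to the robot's left (turned at most 0.2 rad), x away from the robot.
- cradle_orange: grey cradle with a strip in orange on each short end, start place of the orange module: one of four fixed cradles in a row along y, 70 mm apart, on an aluminium plate. Origin: centre of its underside, 5 mm above the table. Inside 76 (x) by 36 mm (y), floor 5 mm and rim 19 mm above the origin. y points to the robot's left (turned at most 0.2 rad), x away from the robot.
- cradle_green: grey cradle with a strip in green on each short end, start place of the green module: one of four fixed cradles in a row along y, 70 mm apart, on an aluminium plate. Origin: centre of its underside, 5 mm above the table. Inside 76 (x) by 36 mm (y), floor 5 mm and rim 19 mm above the origin. y points to the robot's left (turned at most 0.2 rad), x away from the robot.
- cradle_white: grey cradle with a strip in white on each short end, start place of the white module: one of four fixed cradles in a row along y, 70 mm apart, on an aluminium plate. Origin: centre of its underside, 5 mm above the table. Inside 76 (x) by 36 mm (y), floor 5 mm and rim 19 mm above the origin. y points to the robot's left (turned at most 0.2 rad), x away from the robot.
- frame: black fixed frame to load, 96 (x) by 330 mm (y), nearer than the carrier or beyond it. Four grey-floored bays centred at x = 0, y = +105, +35, -35, -105 mm, each 76 (x) by 36 mm (y) inside, floor 10 mm and rim 24 mm above the origin (centre of the underside, on the table). y points to the robot's left (turned at most 0.2 rad), x away from the robot.
- marker: yellow block 80 x 26 x 24 mm fixed on one end of the frame, at y = +148 or -148 mm of the frame (a black block of the same size is on the other end): it marks the frame's first bay, the one next to it. Origin: centre of its underside, on the frame's 10 mm thick base.
- pliers: yellow-handled pliers lying flat on the table, 160 mm long, 60 mm wide, 16 mm high, loose; leave alone. Origin: near the pivot, on the underside, jaws to +x.
- cleaver: blue fibre cleaver with a dark top, 95 x 55 x 38 mm, loose; leave alone. Origin: centre of its underside.
- wipes: white box of wipes with a blue patch on top, 100 x 75 x 45 mm, loose; leave alone. Origin: centre of its underside. (Beyond it, outside the work area, a fixed black splicing machine 170 mm square and 145 mm high is centred 0.64 m ahead and 0.52 m left of the base.)
Mind the look-alikes: they are no part of the job. What is meant by the module_green is not red, and is the smaller of those in its own colour. What is shaped like the module_white but red is not meant.

How it is judged:
At the end, for the whole second after the job is handed in: All modules released, at rest, upright (0.12 rad) on the floors of the bays (underside 6 to 15 mm above the frame's), within 12 mm of the bay centre along the row and 15 mm across. Bays 1 to 4 from the yellow marker hold the modules whose cradles are 1st to 4th from the robot's left (((y of any of cradle_orange, cradle_green, cradle_white in the frame of cradle_blue below -0.175 m and horizontal distance between module_blue and marker between 0.031 and 0.055 m) or (y of any of cradle_orange, cradle_green, cradle_white in the frame of cradle_blue above 0.035 m and y of any of cradle_orange, cradle_green, cradle_white in the frame of cradle_blue below -0.105 m and horizontal distance between module_blue and marker between 0.101 and 0.125 m) or (y of any of cradle_orange, cradle_green, cradle_white in the frame of cradle_blue below -0.035 m and y of any of cradle_orange, cradle_green, cradle_white in the frame of cradle_blue above 0.105 m and horizontal distance between module_blue and marker between 0.171 and 0.195 m) or (y of any of cradle_orange, cradle_green, cradle_white in the frame of cradle_blue above 0.175 m and horizontal distance between module_blue and marker between 0.241 and 0.265 m)) and ((y of any of cradle_blue, cradle_green, cradle_white in the frame of cradle_orange below -0.175 m and horizontal distance between module_orange and marker between 0.031 and 0.055 m) or (y of any of cradle_blue, cradle_green, cradle_white in the frame of cradle_orange above 0.035 m and y of any of cradle_blue, cradle_green, cradle_white in the frame of cradle_orange below -0.105 m and horizontal distance between module_orange and marker between 0.101 and 0.125 m) or (y of any of cradle_blue, cradle_green, cradle_white in the frame of cradle_orange below -0.035 m and y of any of cradle_blue, cradle_green, cradle_white in the frame of cradle_orange above 0.105 m and horizontal distance between module_orange and marker between 0.171 and 0.195 m) or (y of any of cradle_blue, cradle_green, cradle_white in the frame of cradle_orange above 0.175 m and horizontal distance between module_orange and marker between 0.241 and 0.265 m)) and ((y of any of cradle_blue, cradle_orange, cradle_white in the frame of cradle_green below -0.175 m and horizontal distance between module_green and marker between 0.031 and 0.055 m) or (y of any of cradle_blue, cradle_orange, cradle_white in the frame of cradle_green above 0.035 m and y of any of cradle_blue, cradle_orange, cradle_white in the frame of cradle_green below -0.105 m and horizontal distance between module_green and marker between 0.101 and 0.125 m) or (y of any of cradle_blue, cradle_orange, cradle_white in the frame of cradle_green below -0.035 m and y of any of cradle_blue, cradle_orange, cradle_white in the frame of cradle_green above 0.105 m and horizontal distance between module_green and marker between 0.171 and 0.195 m) or (y of any of cradle_blue, cradle_orange, cradle_white in the frame of cradle_green above 0.175 m and horizontal distance between module_green and marker between 0.241 and 0.265 m)) and ((y of any of cradle_blue, cradle_orange, cradle_green in the frame of cradle_white below -0.175 m and horizontal distance between module_white and marker between 0.031 and 0.055 m) or (y of any of cradle_blue, cradle_orange, cradle_green in the frame of cradle_white above 0.035 m and y of any of cradle_blue, cradle_orange, cradle_green in the frame of cradle_white below -0.105 m and horizontal distance between module_white and marker between 0.101 and 0.125 m) or (y of any of cradle_blue, cradle_orange, cradle_green in the frame of cradle_white below -0.035 m and y of any of cradle_blue, cradle_orange, cradle_green in the frame of cradle_white above 0.105 m and horizontal distance between module_white and marker between 0.171 and 0.195 m) or (y of any of cradle_blue, cradle_orange, cradle_green in the frame of cradle_white above 0.175 m and horizontal distance between module_white and marker between 0.241 and 0.265 m)) and x of module_blue in the frame of frame between -0.015 and 0.015 m and z of module_blue in the frame of frame between 0.006 and 0.015 m and angle between each of module_blue, module_orange, module_green, module_white's own z axis and vertical below 0.12 rad and linear speed of each of module_blue, module_orange, module_green, module_white below 0.02 m/s and angular speed of each of module_blue, module_orange, module_green, module_white below 0.2 rad/s and x of module_orange in the frame of frame between -0.015 and 0.015 m and z of module_orange in the frame of frame between 0.006 and 0.015 m and x of module_green in the frame of frame between -0.015 and 0.015 m and z of module_green in the frame of frame between 0.006 and 0.015 m and x of module_white in the frame of frame between -0.015 and 0.015 m and z of module_white in the frame of frame between 0.006 and 0.015 m); the robot touches nothing.
It fails at once if a module is tipped over or laid down (angle between any of module_blue, module_orange, module_green, module_white's own z axis and vertical above 0.8 rad).
It fails at once if a module is slammed into or dropped onto the frame (over 60 N) (contact force between any of module_blue, module_orange, module_green, module_white and frame above 60 N).
It fails at once if the pliers, the cleaver or the wipes box is shifted by more than 30 mm (distance of any of pliers, cleaver, wipes from where it was at the start of the episode above 0.03 m).
It also fails if it takes over 101 s, if anything falls off the work surface, if the arm or the gripper's body presses on something with over 40 N, if the wrist force passes 120 N, or if a joint passes its speed limit or range.

## Robot

A 6-joint arm with a two-finger parallel gripper is mounted at the origin on the work surface. World frame = base frame: x ahead of the robot, y to its left, z up, the work surface at z = 0. Lengths are in m, angles in rad, forces in N, time in s.
With the tool pointing down it reaches from about 0.35 to 1 m from the base axis. Payload 7.1 kg.
Tool frame: the origin (TCP) lies between the finger pads; the fingertips stand 22 mm ahead of it and the grasp point (between the pads) lies 3 mm ahead of it; x points along the fingers, y is the direction in which the jaws open and shut, and the axes are right-handed (so a half turn about x gives the same grasp; the last joint's range is limited). The gripper opens to 85 mm and grips with 20 to 120 N. Pads are 22 mm wide; open, the fingers measure 114 mm over their backs; the gripper's body (76 mm by 85 mm) begins 54 mm behind the grasp point. The pads swing forward as they close: fully open they stand 13 mm farther back than shut.
Start: joints at [-1.289, 0.423, 1.63, -0, 1.089, -0.019], TCP at [0.185, -0.597, 0.253] pointing down, gripper open.
Joint ranges: [-3, 3], [-0.9, 2.11], [0.09, 2.58], [-1.31, 4.45], [0.11, 2.69], [-2.54, 2.54]. Speed limits (rad/s): [2.39, 2.39, 3.01, 3.14, 3.14, 3.14].

## Interface

Orientations are given as a rotation vector (axis times angle).
In Python, from rig import manip gives the robot as it stands. The module is installed in compiled form; this text tells all that it offers. Calls block until the motion is done:
- manip.move_to(position, orientation): joint-space move of the TCP to a pose.
- manip.servo_line(position, orientation=None, rate=0.15): straight line of the TCP; orientation=None keeps the orientation; rate is the mean speed in m/s.
- manip.set_joints(angles): joint-space move.
- manip.command_gripper(opening, f_grip=None): finger opening in m; f_grip is the grip in N (None keeps the last); returns when the fingers have stopped.
- manip.hold(seconds).
- manip.solve_ik(position, orientation): joint angles nearest the present ones, or None.
- manip.camera(name): name is "scene" or "top" or "wrist"; returns a dict with "image" (400x640x3 uint8, red, green, blue), "fx", "fy", "cx", "cy" (pixels), "k1" (the pictures are not rectified: a ray, as slopes to the right and down, at radius r is drawn at 1 + k1 r^2 times it, then the intrinsics apply), "cam_to_world" (4x4, takes a point from camera to world coordinates); the wrist camera has in their place "mount" (4x4, takes a point from camera to tool coordinates, whose origin is the TCP and whose axes are the tool frame's). Camera axes: x right, y down, z forward; pixel columns grow to the right and rows downward; lengths in m; the calibration is good to about 2 mm. A picture is of the moment at which its call begins: read the wrist's pose just before it. There is no depth.
A pose or a line that the arm cannot do raises manip.IKError and nothing moves.
- manip.sign_off(): hands the job in, once; it reports no verdict.
Readings, each from a call of its own:
- manip.get_time(): time.
- manip.get_joint_positions(): joint angles.
- manip.get_joint_vel(): joint speeds.
- manip.get_tau(): joint torques, N m.
- manip.get_position(): TCP position.
- manip.get_ee_rot(): TCP orientation.
- manip.get_contact_force(): force on the tool from outside, world axes, zero at the start.
- manip.get_torque(): the same for the moment, N m.
- manip.get_width(): finger opening in m.
Only numpy, scipy, OpenCV 4.12 (cv2) and the standard library are available. Lean on these libraries where they do the work, as an engineer would, in place of code of your own. Each camera call takes 0.05 s, during which the arm holds its last target. There are 200 camera calls.

## Working session

There is one attempt and no reset: what is moved stays moved. The work goes in short steps, each a Python script; the robot and the scene stay as the last script left them, time stands still between calls to the robot, and variables do not carry over. Pictures are saved under pics/ and viewed, about 12 in all and at most 16, crops included, and the job is handed in when it is done.

```bash
mkdir -p pics; ls; python3 - <<'E'
from rig import manip
import cv2,numpy as np
for n in ("top","scene"):
    c=manip.camera(n); cv2.imwrite(f"pics/{n}0.png",c["image"][:,:,::-1])
    print(n,c["fx"],c["fy"],c["cx"],c["cy"],c["k1"]);print(np.round(c["cam_to_world"],4).tolist())
print(manip.get_ee_rot(),manip.get_time(),manip.get_width())
c=manip.camera("wrist");print(c["fx"],c["k1"],np.round(c["mount"],4).tolist())
E
```

```text
pics
top 432.0307248022963 432.0307248022963 325.03864962802675 202.29902711724455 -0.08527598332937705
[[0.01, -0.9973, 0.0729, 0.3946], [-0.9999, -0.0095, 0.0075, -0.0067], [-0.0068, -0.0729, -0.9973, 1.1451], [0.0, 0.0, 0.0, 1.0]]
scene 492.54198046617296 492.54198046617296 319.98680137418927 203.37863726077185 -0.05799909828822651
[[-0.8137, 0.3281, -0.4799, 1.1026], [0.5811, 0.4794, -0.6576, 0.8218], [0.0143, -0.814, -0.5807, 0.7708], [0.0, 0.0, 0.0, 1.0]]
[ 2.05996843  0.31363607 -2.06034295] 0.1 0.08498579018564033
295.63963557949404 -0.04100102307715461 [[-0.0002, -0.2896, 0.9571, -0.1208], [1.0, -0.0007, 0.0, 0.0009], [0.0006, 0.9571, 0.2896, -0.073], [0.0, 0.0, 0.0, 1.0]]
```

View pics/top0.png

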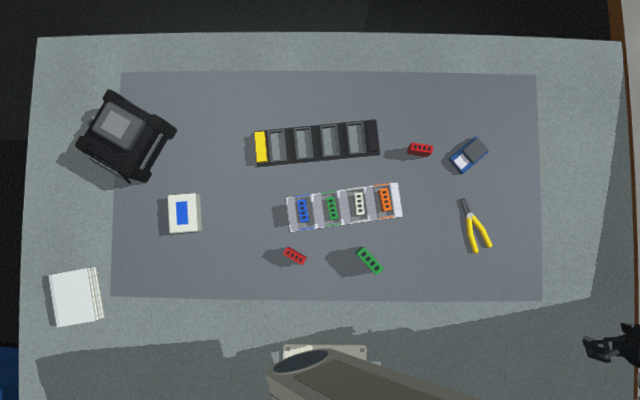

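View pics/scene0.png

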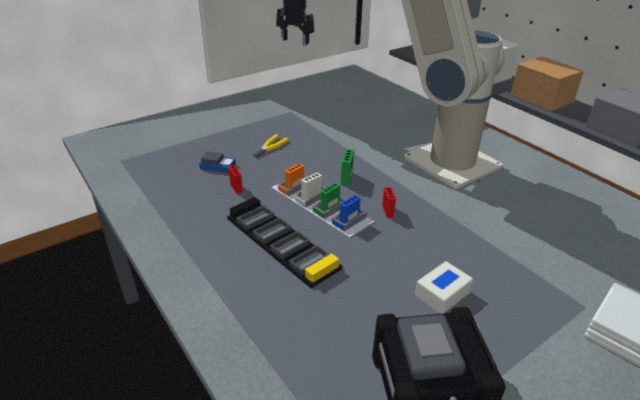

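```bash
cat > h.py <<'E'
from rig import manip
import cv2,numpy as np
from scipy.spatial.transform import Rotation as Ro
def rv(psi,flip=False):
    y=np.array([-np.sin(psi),np.cos(psi),0])*(-1 if flip else 1); x=np.array([0,0,-1.])
    return Ro.from_matrix(np.c_[x,y,np.cross(x,y)]).as_rotvec()
def shot(name,f=None):
    if name=="wrist":
        T=np.eye(4);T[:3,:3]=Ro.from_rotvec(manip.get_ee_rot()).as_matrix();T[:3,3]=manip.get_position()
    c=manip.camera(name)
    c["T"]=T@c["mount"] if name=="wrist" else np.array(c["cam_to_world"])
    if f: cv2.imwrite("pics/"+f,c["image"][:,:,::-1])
    return c
def world(c,px,z):
    K=np.array([[c["fx"],0,c["cx"]],[0,c["fy"],c["cy"]],[0,0,1.]])
    p=cv2.undistortPoints(np.array(px,float).reshape(-1,1,2),K,np.array([c["k1"],0,0,0])).reshape(-1,2)
    d=np.c_[p,np.ones(len(p))]@c["T"][:3,:3].T; o=c["T"][:3,3]
    return o+d*((z-o[2])/d[:,2])[:,None]
E
python3 - <<'E'
from h import *
c=shot("top")
print(np.round(world(c,[[302,209],[332,207],[359,204],[385,198]],.07),3).tolist())
print(np.round(world(c,[[261,147],[378,138],[318,143]],.03),3).tolist())
for f in (False,True):
    for p in ([.5,-.03,.3],[.65,.05,.3]): print(f,manip.solve_ik(p,rv(.1,f)))
print((Ro.from_rotvec(manip.get_ee_rot()).as_matrix()).round(2).tolist())
E
```

```text
[[0.456, 0.059, 0.07], [0.462, -0.016, 0.07], [0.47, -0.083, 0.07], [0.485, -0.148, 0.07]]
[[0.62, 0.171, 0.03], [0.646, -0.136, 0.03], [0.632, 0.022, 0.03]]
False [-8.36876658e-02  1.82842780e-01  1.85396272e+00 -4.44089210e-16
  1.10478715e+00 -1.75448399e+00]
False [ 5.85171107e-02  4.17095127e-01  1.52516980e+00 -4.44089210e-16
  1.19932773e+00 -1.61227922e+00]
True [-0.08368767  0.18284278  1.85396272  0.          1.10478715  1.38710866]
True [0.05851711 0.41709513 1.5251698  0.         1.19932773 1.52931344]
[[-0.0, 0.3, -0.96], [0.0, -0.96, -0.3], [-1.0, -0.0, -0.0]]
```

```bash
python3 - <<'E'
from h import *
manip.move_to([.397,-.037,.23],rv(.14,True)); manip.hold(.3)
shot("wrist","wc.png")
manip.move_to([.56,.02,.23],rv(.085,True)); manip.hold(.3)
shot("wrist","wf.png"); print(manip.get_time())
E
python3 -c "
import cv2,numpy as np
cv2.imwrite('pics/w2.png',np.vstack([cv2.imread('pics/wc.png')[:300],cv2.imread('pics/wf.png')[:300]]))"
```

```text
3.775
```

View pics/w2.png

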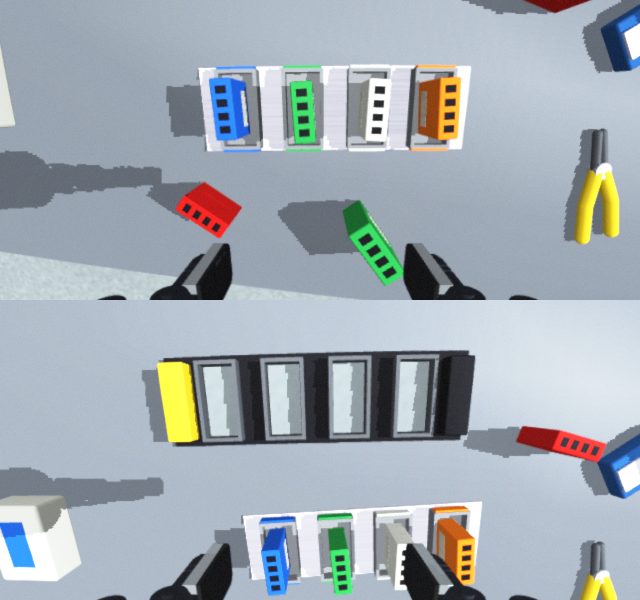

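```bash
cat > meas.py <<'E'
from h import *
import pickle
def cam(T_pos,psi):
    c=manip.camera("wrist"); T=np.eye(4);T[:3,:3]=Ro.from_rotvec(rv(psi,True)).as_matrix();T[:3,3]=T_pos; c["T"]=T@c["mount"]; return c
def blobs(m,lo,hi,roi):
    x0,y0,x1,y1=roi; s=np.zeros_like(m); s[y0:y1,x0:x1]=m[y0:y1,x0:x1]
    n,l,st,ce=cv2.connectedComponentsWithStats(s,connectivity=4)
    return [(l==i) for i in range(1,n) if lo<st[i,4]<hi],[ce[i] for i in range(1,n) if lo<st[i,4]<hi]
if __name__=="__main__":
    c=cam([.397,-.037,.23],.14); im=cv2.imread("pics/wc.png"); mx=im.max(2)
    _,ce=blobs((mx<60).astype(np.uint8),20,250,(200,70,472,150))
    w=world(c,ce,.07); w=w[np.argsort(-w[:,1])]; print("ports",len(w),np.round(w[:,:2],4).tolist())
    mods=[]
    if len(w)==16:
      for i in range(4):
        q=w[4*i:4*i+4,:2]; d=np.linalg.svd(q-q.mean(0))[2][0]; d*=np.sign(d[0])
        mods.append([*q.mean(0),np.arctan2(d[1],d[0])])
    print(np.round(mods,4))
    c=cam([.56,.02,.23],.085); im=cv2.imread("pics/wf.png"); g=im.max(2)
    bs,_=blobs((g>62).astype(np.uint8),500,6000,(192,50,445,146))
    ctr=[]
    for b in bs:
        ct=cv2.findContours(b.astype(np.uint8),cv2.RETR_EXTERNAL,cv2.CHAIN_APPROX_NONE)[0][0]
        r=cv2.minAreaRect(world(c,ct.reshape(-1,2),.024)[:,:2].astype(np.float32)); print(np.round(r[0],4),np.round(r[1],4),r[2]); ctr.append(r[0])
    ys=cv2.inRange(cv2.cvtColor(im,cv2.COLOR_BGR2HSV),(20,150,60),(35,255,255))
    ct=max(cv2.findContours(ys,0,1)[0],key=cv2.contourArea); r=cv2.minAreaRect(world(c,ct.reshape(-1,2),.034)[:,:2].astype(np.float32)); print("marker",r)
    if len(ctr)==4:
        ctr=np.array(sorted(ctr,key=lambda p:-p[1])); v=ctr.T@np.array([1.5,.5,-.5,-1.5])/5; psi=np.arctan2(-v[0],v[1]); m=ctr.mean(0)
        print("frame",m,psi,"spacing",np.linalg.norm(v))
        bays=m+np.outer([.105,.035,-.035,-.105],[-np.sin(psi),np.cos(psi)]); print(bays)
        pickle.dump((mods,bays.tolist(),psi),open("m.pkl","wb"))
E
python3 meas.py
```

```text
ports 16 [[0.4704, 0.0615], [0.4586, 0.059], [0.447, 0.0569], [0.4352, 0.0549], [0.4775, -0.0118], [0.4657, -0.0143], [0.454, -0.0166], [0.4422, -0.019], [0.4897, -0.0817], [0.4782, -0.0831], [0.4658, -0.0846], [0.454, -0.0856], [0.5007, -0.1457], [0.4887, -0.1481], [0.4769, -0.1509], [0.4654, -0.1531]]
[[ 0.4528  0.0581  0.185 ]
 [ 0.4598 -0.0154  0.2003]
 [ 0.4719 -0.0838  0.1106]
 [ 0.4829 -0.1495  0.2084]]
[0.6268 0.1293] [0.0862 0.0493] 6.111556053161621
marker ((0.6224113702774048, 0.16857203841209412), (0.08033214509487152, 0.03440403193235397), 5.902824401855469)
```

```bash
python3 - <<'E'
import cv2
g=cv2.imread('pics/wf.png').max(2); print(g[100,190:450].tolist()); print(g[45:150,285].tolist())
E
```

```text
[251, 250, 242, 192, 113, 56, 42, 96, 154, 160, 159, 129, 115, 110, 108, 108, 117, 224, 231, 233, 232, 230, 233, 231, 231, 231, 230, 232, 231, 230, 229, 228, 228, 208, 170, 166, 165, 163, 164, 168, 164, 163, 164, 165, 166, 167, 165, 165, 141, 119, 108, 89, 66, 54, 52, 53, 54, 54, 55, 55, 55, 48, 39, 34, 33, 37, 37, 34, 36, 36, 34, 36, 57, 153, 166, 164, 150, 116, 103, 142, 224, 232, 232, 232, 232, 231, 230, 233, 233, 232, 231, 231, 231, 231, 230, 230, 230, 232, 227, 172, 168, 165, 168, 164, 165, 167, 167, 169, 168, 161, 151, 168, 169, 162, 132, 63, 49, 50, 52, 50, 52, 54, 55, 52, 47, 37, 37, 32, 32, 34, 32, 34, 36, 35, 34, 35, 37, 40, 85, 142, 165, 168, 168, 190, 229, 232, 234, 232, 233, 232, 232, 232, 231, 230, 229, 228, 229, 228, 230, 230, 231, 214, 171, 163, 163, 163, 164, 162, 162, 166, 163, 166, 161, 128, 68, 57, 105, 146, 163, 163, 123, 68, 52, 56, 55, 56, 55, 48, 29, 36, 35, 33, 34, 36, 35, 33, 33, 35, 36, 33, 33, 42, 47, 58, 84, 143, 165, 167, 196, 227, 232, 231, 230, 231, 229, 229, 229, 231, 229, 230, 232, 230, 230, 227, 172, 159, 158, 162, 160, 158, 160, 157, 159, 160, 163, 159, 140, 67, 52, 55, 63, 80, 123, 159, 139, 92, 53, 36, 33, 22, 22, 17, 23, 23, 22, 18, 25, 31, 44, 54]
[218, 218, 218, 217, 218, 214, 217, 212, 178, 76, 57, 78, 135, 169, 178, 171, 122, 75, 59, 139, 180, 186, 186, 184, 186, 181, 182, 190, 227, 231, 232, 232, 232, 231, 230, 231, 231, 232, 232, 232, 233, 233, 233, 233, 233, 235, 235, 235, 234, 234, 234, 233, 231, 230, 230, 230, 231, 232, 231, 232, 232, 231, 233, 233, 231, 231, 232, 233, 230, 233, 229, 231, 230, 231, 230, 230, 230, 229, 229, 228, 230, 230, 230, 229, 229, 229, 231, 229, 205, 136, 86, 135, 161, 161, 127, 78, 56, 57, 103, 175, 201, 204, 207, 207, 203]
```

```bash
sed -i 's/g>62/g>100/;s/,500,6000/,1500,6000/' meas.py; python3 meas.py | tail -11
```

```text
[ 0.4829 -0.1495  0.2084]]
[ 0.6492 -0.0774] [0.0845 0.0445] 5.758652687072754
[ 0.6417 -0.0081] [0.0847 0.0447] 5.9970221519470215
[0.6343 0.0612] [0.0846 0.0446] 6.27338981628418
[0.6268 0.1296] [0.0843 0.047 ] 6.157581329345703
marker ((0.6224111318588257, 0.16857217252254486), (0.08033214509487152, 0.03440404683351517), 5.902833938598633)
frame [0.63801561 0.02630423] 0.1073772311870622 spacing 0.06944367932624598
[[ 0.62676266  0.13069949]
 [ 0.63426463  0.06110265]
 [ 0.6417666  -0.00849419]
 [ 0.64926857 -0.07809103]]
```

```bash
cat > pp.py <<'E'
from h import *
import pickle
mods,bays,psi=pickle.load(open("m.pkl","rb"))
Z,H=.064,.185
def pp(i):
    x,y,a=mods[i]; o=rv(a,True)
    manip.command_gripper(.05,40)
    manip.move_to([x,y,.15],o); manip.servo_line([x,y,Z],rate=.1)
    manip.command_gripper(.0,40); print(i,"w",manip.get_width(),"F",np.round(manip.get_contact_force(),1))
    manip.servo_line([x,y,H],rate=.12); print("w lifted",manip.get_width())
    x,y=bays[i]; o=rv(psi,True)
    manip.move_to([x,y,H],o); manip.servo_line([x,y,Z+.012],rate=.1); manip.servo_line([x,y,Z+.001],rate=.02)
    print("F",np.round(manip.get_contact_force(),1),np.round(manip.get_position()-[x,y,Z],4),manip.get_width())
    manip.command_gripper(.045); manip.hold(.2); manip.servo_line([x,y,.15],rate=.12); print("t",manip.get_time())
E
python3 - <<'E'
from pp import *
pp(0)
manip.move_to([.56,.02,.23],rv(.107,True)); manip.hold(.2); shot("wrist","b0.png")
E
```

```text
0 w 0.019814232426328973 F [-0.5 -0.9  5.8]
w lifted 0.019289114273003557
F [-0.1 -0.5 -1.6] [0.     0.     0.0009] 0.018991601530567292
t 11.7167
```

View pics/b0.png

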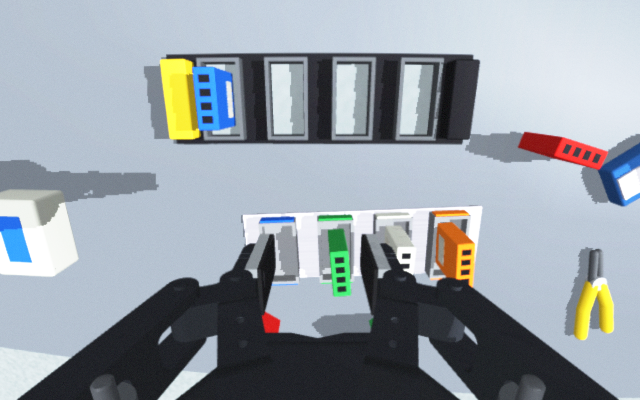

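The picture shows blue standing upright in bay 1 beside the marker (about px 207,98), with the others undisturbed. I'll check its ports numerically, then do the remaining three.

```bash
cat > chk.py <<'E'
from meas import *
def chk(name,pos,psi,roi):
    mods,bays,fp=pickle.load(open("m.pkl","rb")); c=cam(pos,psi); im=cv2.imread("pics/"+name)
    hsv=cv2.cvtColor(im,cv2.COLOR_BGR2HSV)
    _,ce=blobs((im.max(2)<60).astype(np.uint8),20,140,roi)
    w=world(c,ce,.07)[:,:2]
    u=np.array([-np.sin(fp),np.cos(fp)]);n=np.array([np.cos(fp),np.sin(fp)])
    for i,b in enumerate(bays):
        d=w-b; s=(abs(d@u)<.02)&(abs(d@n)<.04); q=d[s]
        if len(q): print("bay",i+1,"ports",len(q),"along/across mm",np.round([1e3*(q@u).mean(),1e3*(q@n).mean()],1))
E
python3 - <<'E'
from chk import chk
chk("b0.png",[.56,.02,.23],.107,(195,65,240,135))
from pp import *
for i in (1,2,3): pp(i)
manip.move_to([.56,.02,.23],rv(.107,True)); manip.hold(.2); shot("wrist","b1.png")
chk("b1.png",[.56,.02,.23],.107,(195,60,440,137)); shot("scene","s1.png")
E
python3 -c "
import cv2,numpy as np
cv2.imwrite('pics/v.png',np.vstack([cv2.imread('pics/b1.png')[:240],cv2.imread('pics/s1.png')[80:320]]))"
```

```text
bay 1 ports 4 along/across mm [-1.5 -0.3]
1 w 0.019651194364687635 F [-1.9 -0.7  6.1]
w lifted 0.019241744470275178
F [-0.9 -1.  -0.4] [0.     0.     0.0009] 0.019640182224374046
t 20.1833
2 w 0.01966969830070199 F [-0.3  0.3  5.8]
w lifted 0.01933014536939687
F [ 0.3 -0.2 -0.8] [-0.     -0.      0.0009] 0.01938732124299055
t 27.9583
3 w 0.01924382331098804 F [-1.7  1.1  5.6]
w lifted 0.019342052370011662
F [-0.4  0.2 -0.8] [-0.      0.      0.0009] 0.019312992557556197
t 35.7
bay 1 ports 4 along/across mm [ 0.6 -0.6]
bay 2 ports 2 along/across mm [ -0.2 -12.8]
bay 3 ports 2 along/across mm [ -0.  -12.9]
bay 4 ports 4 along/across mm [-0.1 -6.8]
```

View pics/v.png

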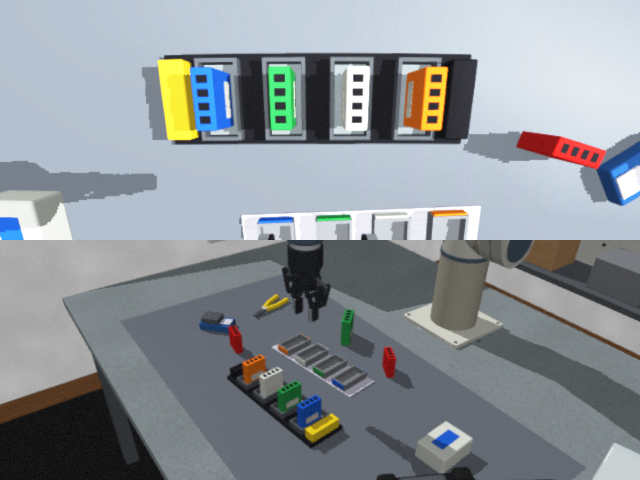

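```bash
sed -i 's/<60)/<95)/;s/20,140,roi/20,130,roi/' chk.py; python3 - <<'E'
from chk import *
chk("b1.png",[.56,.02,.23],.107,(195,60,440,137))
manip.hold(.5); shot("wrist","b2.png"); print(manip.get_position(),manip.get_width(),manip.get_contact_force())
chk("b2.png",manip.get_position(),.107,(195,60,440,137))
E
```

```text
bay 1 ports 5 along/across mm [-2.6  5.5]
bay 2 ports 7 along/across mm [-0.6 -0.9]
bay 3 ports 6 along/across mm [ 1.2 -0.8]
bay 4 ports 7 along/across mm [ 1.9 -4.9]
[0.56001412 0.0200458  0.23007499] 0.044963867526533995 [-0.30839252 -0.73569347  0.06847209]
bay 1 ports 6 along/across mm [-6.1 -0.7]
bay 2 ports 7 along/across mm [-0.2 -0.9]
bay 3 ports 5 along/across mm [-0.1  5.5]
bay 4 ports 7 along/across mm [ 1.1 -5.1]
```

```bash
sed -i 's/abs(d@u)<.02)/abs(d@u)<.007)/;s/abs(d@n)<.04)/abs(d@n)<.025)/' chk.py; sed -i 's/^\(  *\)if len(q).*/&; print(np.round(1e3*np.sort(q@n),1), np.round(1e3*(q@u),1))/' chk.py; python3 - <<'E'
from chk import *
for f in("b1.png","b2.png"): chk(f,[.56,.02,.23],.107,(195,60,440,137))
E
```

```text
bay 1 ports 4 along/across mm [ 0.6 -0.7]
[-18.7  -6.9   5.4  17.4] [0.4 0.8 0.8 0.5]
bay 2 ports 4 along/across mm [ 0.3 -0.5]
[-18.7  -6.5   5.7  17.4] [0.3 0.1 0.5 0.4]
bay 3 ports 4 along/across mm [-0.1 -0.5]
[-18.7  -6.6   5.6  17.6] [-0.2  0.1 -0.2 -0.2]
bay 4 ports 4 along/across mm [-0.5 -0.2]
[-18.3  -6.3   5.6  18. ] [-0.3 -0.6 -0.4 -0.6]
bay 1 ports 4 along/across mm [-0.9 -0.4]
[-18.3  -6.2   5.4  17.4] [-1.1 -1.1 -0.9 -0.6]
bay 2 ports 4 along/across mm [-1.  -0.4]
[-18.2  -6.6   5.7  17.4] [-1.1 -1.  -0.8 -0.9]
bay 3 ports 4 along/across mm [-1.2 -0.6]
[-18.7  -6.6   5.5  17.4] [-1.3 -1.  -1.1 -1.2]
bay 4 ports 4 along/across mm [-1.  -0.5]
[-18.4  -6.6   5.6  17.4] [-0.7 -1.1 -1.1 -1. ]
```

All are within about 1 mm at the expected top height, so I'm handing in.

```bash
python3 -c "
from rig import manip
print(manip.get_time()); manip.sign_off()"
```

```text
37.4667
the job is handed in; nothing more can be done
```

All four modules are in the bays and the job is handed in, at about 37 s of the 101 s allowed. From the yellow marker the order is blue, green, white, orange, the same as the carrier row from the robot's left.

- **Placing:** the final wrist pictures show every module's four ports within about 1.2 mm of its bay centre, both along the row and across. The modules look upright in both final views. Nothing near the force limits showed: the readings I took at each set-down and grasp were at most about 6 N.
- **Other objects:** the pliers, cleaver and wipes box look unmoved in the last scene picture. I did not measure their positions. The red and large green look-alikes were not touched.
- **Checks that disagreed:** my first port checks after placing gave wrong offsets, up to about 13 mm, because some ports were missed and then extra dark spots were picked up. Filtering them out fixed it. The last two wrist pictures still differ by about 1 to 1.5 mm along the row, seen on all four modules, which I put down to the arm still settling; this is well inside the tolerance.

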